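# Feed a bar through the strip die up to its back stop

## Robot

A 6-joint arm with a two-finger parallel gripper is mounted at the origin on the work surface. World frame = base frame: x ahead of the robot, y to its left, z up, the work surface at z = 0. Lengths are in mm, angles in rad, forces in N, time in s.
With the tool pointing down it reaches from about 350 to 975 mm from the base axis. Payload 7.1 kg.
Tool frame: the origin (TCP) lies midway between the tips of the shut fingers; the grasp point (between the pads) lies 19 mm behind it (ctrl.grasp_offset is the distance from the TCP to the grasp point, in mm); z points along the fingers, y is the line along which they close (so a half turn about z gives the same grasp; the last joint's range is limited). The gripper opens to 88 mm and grips with 3 to 60 N. Pads are 20 mm wide; open, the fingers measure 115 mm over their backs; the gripper's body (75 mm by 178 mm) begins 61 mm behind the grasp point.
Start: joints at [1.302, 0.423, 1.63, -0, 1.089, -0.019], TCP at [154.475, 605.592, 222.675] pointing down, gripper open.
Joint ranges: [-3, 3], [-0.9, 2.11], [0.09, 2.58], [-1.31, 4.45], [0.11, 2.69], [-2.54, 2.54]. Speed limits (rad/s): [2.39, 2.39, 3.01, 3.14, 3.14, 3.14].

## Interface

Orientations are given as a rotation vector (axis times angle).
In Python, from workcell import ctrl gives the robot as it stands. The module is installed in compiled form; this text tells all that it offers.
- The arm moves only by the tool servo_tool, never from a script. Its argument "rows" is a list of rows, each a list of 7 numbers: the turn, a rotation vector about the tool's x, y, z as a fraction of full scale, then the shift along the tool's x, y, z as a fraction of full scale, then the finger opening in mm, from 0 to 87.8. A call has 1 to 10 rows; each row is the pose to reach, as a shift and turn from the pose commanded when the call began, along the tool's axes at that moment; what a row does not reach only later rows make up. Full scale, the value 1, is 20 cm for a shift and 1.5 rad for a turn. A row lasts 1/8 s, in which the tool goes at most 62.5 mm and 10.7 degrees, less where a joint would pass 70% of its speed; a pose out of reach is approached as far as the arm can. A call with a number of a shift or a turn outside -1 to 1 is refused whole. A call with a gripper value outside its range is refused whole. The fingers move at their own pace and stop on an object; the grip force is fixed at half the most. Time passes only in rows, so rows that repeat a pose let the fingers close. It gives the time, the measured TCP pose, the force, the opening and the grip force at its end, in the units of the state.
- ctrl.get_obs(): the state, without advancing time (a new reading comes with each control period).
- ctrl.get_image(name): name is "scene" or "top"; returns (picture, depth): 384x512x3 uint8, red, green, blue; 384x512 float32, mm along the optical axis (not along the pixel's ray), 0 where there is no reading.
- ctrl.camera_info(name): a dict with "intrinsics" (3x3 intrinsics, pixels), "k1" (the pictures are not rectified: a ray, as slopes to the right and down, at radius r is drawn at 1 + k1 r^2 times it, then the intrinsics apply), "R" (3x3) and "t" (3): a world point X has camera coordinates R X + t. Camera axes: x right, y down, z forward; pixel columns grow to the right and rows downward; lengths in mm; the calibration is good to about 2 mm. A picture is of the moment at which its call begins. camera_info takes no time and is no camera call.
- ctrl.close_job(): hands the job in; it is judged then, once.
The state is a dict: "t": time; "qpos": joint angles; "qvel": joint speeds; "joint_torque": joint torques, N m; "ee_pos": TCP position; "orientation": TCP orientation; "ft_force": force on the tool from outside, world axes, zero at the start; "moment": the same for the moment, N m; "width": finger opening in mm; "grasp_force": force on a finger pad.
Only numpy, scipy, OpenCV 4.12 (cv2) and the standard library are available. Lean on these libraries where they do the work, as an engineer would, in place of code of your own. Each camera call takes 0.05 s, during which the arm holds its last target. There are 200 camera calls.

## Task

Feed the narrower of the two bare metal bars lengthwise through the low bridge of the strip die, starting on the side away from the back stop, until its nose stands out beyond the bridge, and let go of it there. Then take it again by that nose and draw it on until you feel it bear against the screw head of the back stop, without pushing the stop out of its setting. Leave the bar lying flat in the die with its end against the screw head, and everything else on the bench where it was.

Things in the scene. Friction and masses are not known exactly. Their poses are not given: they have to be found in the camera images.
- narrow_bar: The bar to feed: plain bare aluminium flat bar, 200 long (its x) x 40 wide (its y) x 15 thick, about 0.3 kg, lying flat on the bench. Origin: centre of its underside. Both ends are alike.
- strip_die: Grey strip die bolted to the bench. Feed direction is its +x. Origin: on the bench under the middle of its bridge, a block 70 long (x -35 to +35), 110 wide, 50 high, with bolt heads and a stub up to 12 more on top. A straight tunnel, 45 wide and 21 high with the bench as floor, runs through it along x. Farther on, x 240 to 276, y +-30, stands the back stop's bracket, 60 high.
- die_entry (a point): Middle of the tunnel's entry mouth at bench level (strip_die x -35); axes as the strip die's. The side walls are bevelled here: 61 wide at the mouth, narrowing to 45 over the first 16 mm. Fingers do not fit into the tunnel.
- die_exit (a point): Middle of the tunnel's exit mouth at bench level (strip_die x +35); axes as the strip die's. The bench is clear from here to the back stop.
- back_stop: Steel block 18 (x) x 50 (y) x 30 high on a rod that runs to +x into the bracket. Origin: middle of the lower edge of its face towards the bridge, 158 to 166 mm beyond the exit face; axes as the strip die's. The block is held by friction only: it slips along x when pushed with more than about 16 N. It carries an adjusting screw, see screw_axis.
- screw_axis (a point): Where the adjusting screw's axis meets the back stop's face, 9 above the bench; axes as the strip die's. The head (dark steel, 16 across) stands out from here towards the bridge by an unmeasured 4 to 20 mm; the bar's end must bear against it. A bar lying so has its tail 8 to 32 mm inside the tunnel.
- wide_bar: Not to be used: bare aluminium bar 200 x 60 x 15 (too wide for the tunnel), lying flat. Origin: centre of its underside, x lengthwise.
- wrench: Bystander: wrench lying on the bench, along its x. Origin on the underside.
- tin: Bystander: open steel tin, radius 37, height 80. Origin: centre of its underside.
- reflector: Bystander: spun aluminium lamp reflector, radius 60, height 40. Origin: centre of its underside.
- spun_disc: Bystander: aluminium disc, radius 45, 12 thick. Origin: centre of its underside.
Mind the look-alikes: they are no part of the job. What is shaped like the narrow_bar but green or turquoise is not meant.

How it is judged (in metres and radians):
On the way, in this order (a step that is already met when the one before it is completed fails the run):
1. the narrow bar lies in the tunnel with its nose at least 10 mm out beyond the exit face, and the fingers have let go of it (x of narrow_bar in the frame of strip_die between -0.055 and 0.06 m and y of narrow_bar in the frame of strip_die between -0.01 and 0.01 m and angle between the x axis of narrow_bar and the x axis of strip_die, either way round below 0.1 rad and height (world z) of narrow_bar below 0.006 m and contact force between the fingers and narrow_bar below 0.1 N), for 0.2 s.
2. the bar bears against the screw head of the back stop with more than 1 N (contact force between narrow_bar and back_stop above 1 N), for 0.05 s.
At the end, for the whole second after the job is handed in: The narrow bar lies at rest, flat on the bench through the tunnel, within 6 mm of the tunnel's centre line and 0.07 rad of its direction, its end within 3 mm of the screw head of the back stop, and the stop is within 3 mm of where it was set (horizontal distance between narrow_bar and stop_screw_c0 below 0.105 m and y of narrow_bar in the frame of strip_die between -0.006 and 0.006 m and angle between the x axis of narrow_bar and the x axis of strip_die, either way round below 0.07 rad and angle between narrow_bar's own z axis and vertical below 0.05 rad and height (world z) of narrow_bar below 0.004 m and linear speed of narrow_bar below 0.01 m/s and distance of back_stop from where it was at the start of the episode below 0.003 m); the robot touches nothing.
It fails at once if the back stop is pushed more than 3 mm out of its setting (distance of back_stop from where it was at the start of the episode above 0.003 m).
It fails at once if the wide bar or another thing on the bench is moved more than 30 mm (distance of any of wide_bar, wrench, tin, reflector, spun_disc from where it was at the start of the episode above 0.03 m).
It also fails if it takes over 51 s, if anything falls off the work surface, if the arm or the gripper's body presses on something with over 40 N, if the wrist force passes 120 N, or if a joint passes its speed limit or range.

## Working session

There is one attempt and no reset: what is moved stays moved. The work goes in short steps, Python scripts to look and compute and a tool call to move; the robot and the scene stay as the last step left them, time stands still between calls to the robot, and variables do not carry over. Pictures are saved under pics/ and viewed, at most 10 in all, crops included, and the job is handed in when it is done.

Besides the shell and the picture viewer there is one more tool, called after "Call:" in YAML: its name, and indented under it one key for each argument. servo_tool: Moves the arm, as the interface text tells. Its arguments: {"type":"object","properties":{"rows":{"type":"array","items":{"type":"array","items":{"type":"number"}}}},"required":["rows"]}

```bash
mkdir -p pics; cat > h.py <<'E'
import numpy as np, cv2
from workcell import ctrl
def save(n,f,crop=None,s=1):
    im,d=ctrl.get_image(n)
    np.savez('pics/'+f+'.npz',im=im,d=d)
    o=im if crop is None else im[crop[1]:crop[3],crop[0]:crop[2]]
    cv2.imwrite('pics/'+f+'.png',cv2.resize(o[:,:,::-1],None,fx=s,fy=s,interpolation=cv2.INTER_CUBIC))
    return im,d
def cam(n):
    c=ctrl.camera_info(n); return np.array(c['intrinsics']),float(c['k1']),np.array(c['R']),np.array(c['t']).ravel()
def world(n,px,z):
    K,k1,R,t=cam(n)
    s=cv2.undistortPoints(np.float64(px).reshape(-1,1,2),K,np.array([k1,0,0,0,0.]))[:,0]
    d=np.c_[s,np.ones(len(s))]@R; o=-R.T@t
    return o+d*((z-o[2])/d[:,2])[:,None]
def wdepth(n,px,dep):
    K,k1,R,t=cam(n)
    s=cv2.undistortPoints(np.float64(px).reshape(-1,1,2),K,np.array([k1,0,0,0,0.]))[:,0]
    return (np.c_[s,np.ones(len(s))]*np.array(dep).reshape(-1,1)-t)@R
def proj(n,X):
    K,k1,R,t=cam(n)
    return cv2.projectPoints(np.float64(X).reshape(-1,1,3),cv2.Rodrigues(R)[0],t,K,np.array([k1,0,0,0,0.]))[0][:,0]
E
python3 - <<'E'
from h import *
a,_=save('top','top0',s=1.5); b,_=save('scene','sc0',s=1.5)
print(ctrl.get_obs())
for n in('top','scene'): print(cam(n))
E
```

```text
{'t': 0.1, 'qpos': array([ 1.30198362e+00,  4.23770303e-01,  1.63060829e+00, -9.86032292e-06,
        1.08859397e+00, -1.90036072e-02]), 'qvel': array([-0.00018253, -0.0022092 , -0.0011749 , -0.00098753, -0.00072092,
       -0.00125299]), 'joint_torque': array([ 1.35567120e-04, -5.45621753e+01, -2.74325895e+01,  6.44657202e-02,
        1.88485481e-02, -6.29187616e-05]), 'ee_pos': array([154.3583825 , 605.12076238, 221.97783434]), 'orientation': array([-3.91348895e-01, -3.11693066e+00,  2.14698540e-03]), 'ft_force': array([ 0.15418057, -0.70682781,  0.14821423]), 'moment': array([ 0.0120633 , -0.00413077, -0.0176233 ]), 'grasp_force': 0.0, 'width': 87.68233420495383}
(array([[452.70056778,   0.        , 262.13137224],
       [  0.        , 452.70056778, 194.18910373],
       [  0.        ,   0.        ,   1.        ]]), -0.08492494142693092, array([[-0.02763128, -0.99954925, -0.01173956],
       [-0.99701764,  0.02840407, -0.07175681],
       [ 0.07205792,  0.00972182, -0.99735307]]), array([   6.96196103,  441.35857626, 1536.87980095]))
(array([[444.38172559,   0.        , 254.90336183],
       [  0.        , 444.38172559, 197.84903026],
       [  0.        ,   0.        ,   1.        ]]), -0.0659523763143019, array([[ 0.52576471,  0.85054021, -0.01236254],
       [ 0.47825032, -0.30758866, -0.82259701],
       [-0.70345441,  0.42658009, -0.56849039]]), array([-205.1058939 , -195.06513956, 1757.10304856]))
```

View pics/top0.png

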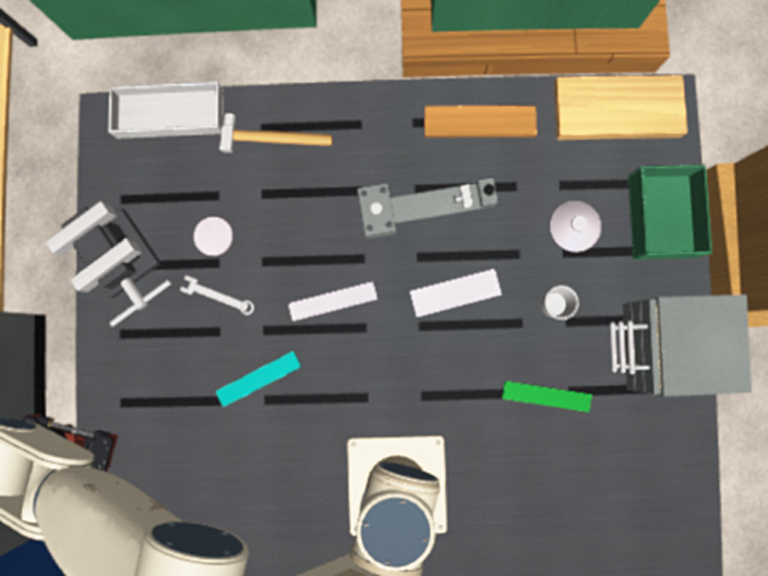

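View pics/sc0.png

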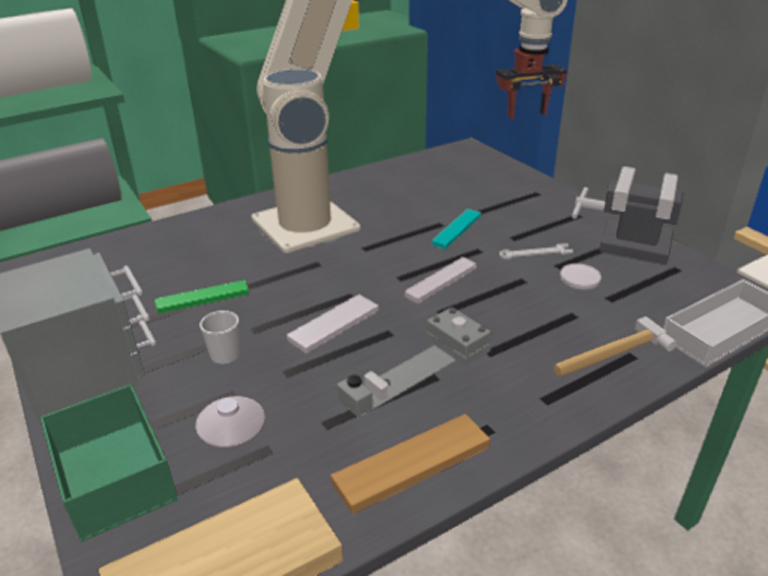

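The top view (1.5x) shows these candidates for the bar:
- (333,301): bare metal, thinner. I take this as narrow_bar.
- (456,292): bare metal, wider. This is wide_bar.
- (258,378) turquoise and (547,396) green: decoys.

The die bridge is at (377,210) and the stop at (465,195), so the feed runs to the right, roughly -y.

```bash
python3 - <<'E'
from h import *
z=np.load('pics/top0.npz');im,d=z['im'],z['d']
hsv=cv2.cvtColor(im,cv2.COLOR_RGB2HSV)
m=((hsv[:,:,1]<45)&(hsv[:,:,2]>185)).astype(np.uint8)
for c in cv2.findContours(m,0,2)[0]:
    if cv2.contourArea(c)>300:
        cx=c.reshape(-1,2).mean(0)
        if 150<cx[1]<230 and 180<cx[0]<350:
            w=world('top',c.reshape(-1,2),15)[:,:2].astype(np.float32)
            print(cx*1.5,cv2.minAreaRect(w),cv2.boxPoints(cv2.minAreaRect(w)).round().tolist())
# die: height map
v,u=np.mgrid[110:165,225:345]
p=np.c_[u.ravel(),v.ravel()]
W=wdepth('top',p,d[v,u].ravel())
def rect(lo,hi,sel=None):
    k=(W[:,2]>lo)&(W[:,2]<hi)
    if sel is not None:k&=sel
    r=cv2.minAreaRect(W[k,:2].astype(np.float32));print(lo,hi,k.sum(),r, W[k,:2].mean(0)); 
L=p[:,0]<272
rect(40,70,L); rect(40,75,~L); rect(22,38,~L); rect(2,12,~L)
for y in (130,135): print([int(x) for x in wdepth('top',[(q,y) for q in range(240,340,4)],[d[y,q] for q in range(240,340,4)])[:,2]])
cv2.imwrite('pics/c1.png',cv2.resize(im[105:225,185:345,::-1],None,fx=5,fy=5,interpolation=cv2.INTER_CUBIC))
E
```

```text
[332.59285714 300.25714286] ((424.265625, 134.90086364746094), (41.62511444091797, 199.40380859375), 13.014946937561035) [[382.0, 227.0], [426.0, 33.0], [467.0, 42.0], [422.0, 237.0]]
[455.55194805 291.75974026] ((435.4585266113281, -146.71710205078125), (61.38655090332031, 200.83251953125), 13.226330757141113) [[383.0, -56.0], [429.0, -251.0], [488.0, -237.0], [442.0, -42.0]]
40 70 658 ((626.2720947265625, 27.3426513671875), (110.71611785888672, 69.58920288085938), 7.7562432289123535) [625.94857497  27.18079379]
40 75 95 ((662.2083129882812, -224.5045166015625), (59.08335494995117, 34.86802291870117), 12.646470069885254) [ 663.9165094  -224.02717627]
22 38 137 ((661.0951538085938, -207.21316528320312), (61.46381759643555, 73.08509063720703), 7.4973602294921875) [ 656.55631123 -200.68258792]
2 12 891 ((638.3881225585938, -171.95513916015625), (253.6670684814453, 192.38014221191406), 88.40507507324219) [ 640.20346872 -162.70714659]
[48, 55, 52, 51, 54, -1, 4, -3, 0, -3, -8, 3, -1, -2, 2, -3, -4, 20, 29, 0, 34, 40, 38, 1, -3]
[50, 44, 51, 67, 45, 45, -10, -5, -4, -1, 1, 1, 4, 0, -1, -1, 2, 7, 32, 2, 23, 36, 38, 0, 0]
```

View pics/c1.png

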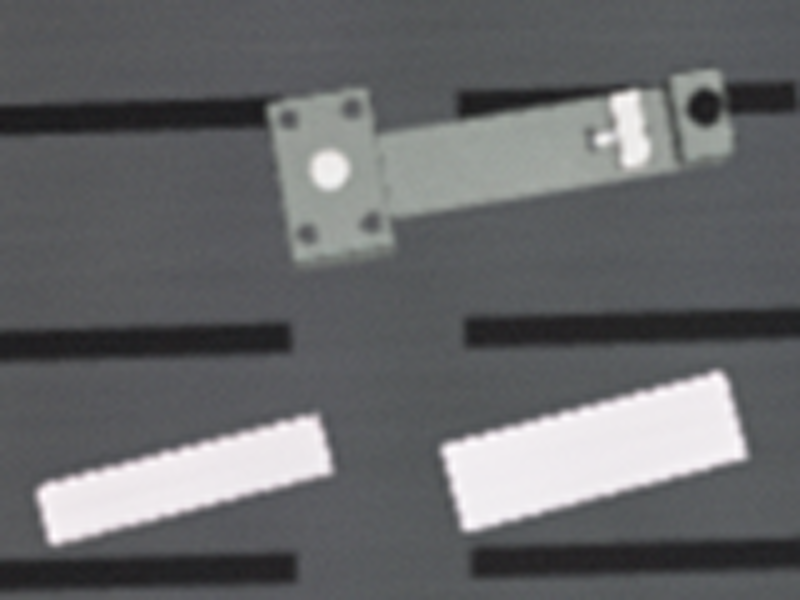

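The crop confirms the choice. The left bar is about 5:1 (200 x 41 mm), which fits narrow_bar. The right one is 61 mm wide. The die's strip runs from the bridge to the white stop block at crop (630,130), with the screw head at (600,138). Next I refine the die axis and work out the approach.

```bash
cat >> h.py <<'E'
from scipy.spatial.transform import Rotation as Ro
def row(xyz,yaw,frm=None):
    """row for TCP at xyz, tool y along world angle yaw(deg, mod 180)"""
    o=ctrl.get_obs(); R0=Ro.from_rotvec(o['orientation']).as_matrix()
    best=None
    for a in (yaw,yaw+180):
        a=np.deg2rad(a); y=np.array([np.cos(a),np.sin(a),0]);zz=np.array([0,0,-1.]);x=np.cross(y,zz)
        rv=Ro.from_matrix(R0.T@np.c_[x,y,zz]).as_rotvec()
        if best is None or np.linalg.norm(rv)<np.linalg.norm(best): best=rv
    s=R0.T@(np.array(xyz)-o['ee_pos'])
    return (best/1.5).round(4),(s/200).round(4)
E
python3 - <<'E'
from h import *
im=np.load('pics/top0.npz')['im'].astype(int)
g=im[:,:,1]-im[:,:,2]; 
m=np.zeros(im.shape[:2],np.uint8); m[115:165,235:335]=((im[:,:,1]>im[:,:,0]+3)&(im.sum(2)>300))[115:165,235:335]
c=max(cv2.findContours(m,0,1)[0],key=cv2.contourArea).reshape(-1,2)
print(cv2.contourArea(c), im[135,240:310:8].tolist())
# strip edges between cols 266..300
top=[];bot=[]
for u in range(266,300):
    r=np.where(m[:,u])[0]
    if len(r): top.append((u,r.min()-.5)); bot.append((u,r.max()+.5))
for e in(top,bot):
    w=world('top',e,1); k=np.polyfit(w[:,1],w[:,0],1); print('edge x=%.4f*y+%.1f'%tuple(k))
for lo,hi,n in((235,262,'bridge'),(316,335,'brk')):
    q=c[(c[:,0]>=lo)&(c[:,0]<=hi)]
    w=world('top',q,50 if n=='bridge' else 60)[:,:2].astype(np.float32); print(n,cv2.minAreaRect(w))
b=np.array([424.3,134.9]);u=np.array([.2225,-.975])
for s in(-86,):
    t=b+u*s; print(t,row([*t,80],13.0),row([*t,2.5],13.0))
E
```

```text
1306.0 [[132, 135, 132], [180, 180, 176], [151, 157, 152], [151, 157, 151], [154, 161, 154], [156, 162, 157], [155, 162, 156], [157, 163, 157], [146, 149, 145]]
edge x=-0.1208*y+664.0
edge x=-0.1306*y+602.2
bridge ((624.7308349609375, 24.478586196899414), (118.13954162597656, 77.76901245117188), 6.693911552429199)Traceback (most recent call last):
  File "<stdin>", line 16, in <module>
  File "h.py", line 13, in world
    s=cv2.undistortPoints(np.float64(px).reshape(-1,1,2),K,np.array([k1,0,0,0,0.]))[:,0]
      ~~~~~~~~~~~~~~~~~~~^^^^^^^^^^^^^^^^^^^^^^^^^^^^^^^^^^^^^^^^^^^^^^^^^^^^^^^^^^
cv2.error: OpenCV(4.12.0) /io/opencv/modules/calib3d/src/undistort.dispatch.cpp:347: error: (-215:Assertion failed) CV_IS_MAT(_src) && CV_IS_MAT(_dst) && (_src->rows == 1 || _src->cols == 1) && (_dst->rows == 1 || _dst->cols == 1) && _src->cols + _src->rows - 1 == _dst->rows + _dst->cols - 1 && (CV_MAT_TYPE(_src->type) == CV_32FC2 || CV_MAT_TYPE(_src->type) == CV_64FC2) && (CV_MAT_TYPE(_dst->type) == CV_32FC2 || CV_MAT_TYPE(_dst->type) == CV_64FC2) in function 'cvUndistortPointsInternal'
```

```bash
python3 - <<'E'
from h import *
b=np.array([424.3,134.9]);u=np.array([.2225,-.975])
t=b-u*86; print(t,row([*t,80],13.0),row([*t,3],13.0))
E
```

```text
[405.165 218.75 ] (array([-8.000e-04,  5.000e-04,  7.294e-01]), array([-1.6927, -1.5609,  0.712 ])) (array([-8.000e-04,  5.000e-04,  7.294e-01]), array([-1.6927, -1.5604,  1.097 ]))
```

Call:
servo_tool:
  rows:
    - [0,0,0.73,-0.85,-0.78,0.3,87]
    - [0,0,0.73,-0.85,-0.78,0.3,87]
    - [0,0,0.73,-0.85,-0.78,0.3,87]
    - [0,0,0.73,-0.85,-0.78,0.3,87]
    - [0,0,0.73,-0.85,-0.78,0.3,87]
    - [0,0,0.73,-0.85,-0.78,0.3,87]
    - [0,0,0.73,-0.85,-0.78,0.3,87]

```text
t: 0.98
ee_pos: [280.7, 412.1, 162.5]
orientation: [1.955, 2.459, -0.001]
ft_force: [0.6, 0.0, 1.0]
width: 87.2
grasp_force: 0.0
```

```bash
python3 - <<'E'
from h import *
print(row([405.2,218.8,60],13.0),row([405.2,218.8,3],13.0),ctrl.get_obs()['ee_pos'])
E
```

```text
(array([-0.0002,  0.0002,  0.0001]), array([-1.0819,  0.3893,  0.5126])) (array([-0.0002,  0.0002,  0.0001]), array([-1.0818,  0.3894,  0.7976])) [280.65609903 412.12938404 162.48610458]
```

Call:
servo_tool:
  rows:
    - [0,0,0,-1,0.389,0.5,87]
    - [0,0,0,-1,0.389,0.5,87]
    - [0,0,0,-1,0.389,0.5,87]
    - [0,0,0,-1,0.389,0.5,87]
    - [0,0,0,-1,0.389,0.5,87]

```text
t: 1.6
ee_pos: [401.5, 232.6, 61.3]
orientation: [-1.957, -2.456, 0.004]
ft_force: [0.2, 0.5, -0.4]
width: 87.2
grasp_force: 0.0
```

Call:
servo_tool:
  rows:
    - [0,0,0,-0.082,0,0,87]
    - [0,0,0,-0.082,0,0,87]

```text
t: 1.85
ee_pos: [404.8, 218.9, 63.2]
orientation: [1.955, 2.459, 0.001]
ft_force: [-0.5, 0.8, -0.5]
width: 86.8
grasp_force: 0.0
```

```bash
python3 - <<'E'
from h import *
save('top','t1',(185,105,345,225),5)
print(row([405.2,218.8,3],13.0),ctrl.get_obs()['ee_pos'])
E
```

```text
(array([ 0.0006, -0.0002,  0.0002]), array([-0.0031,  0.0007,  0.3012])) [404.87033563 219.3365091   63.24095092]
```

View pics/t1.png

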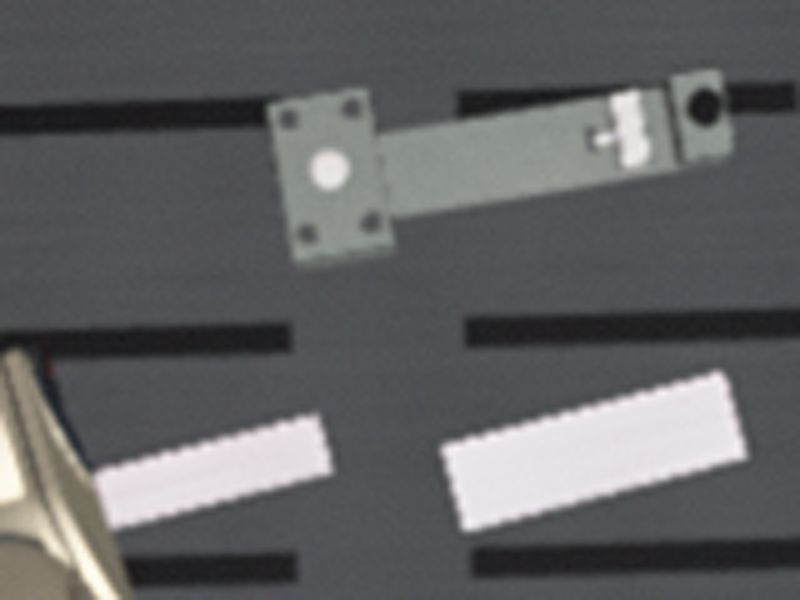

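The hand covers the tail (crop x<110) and the bar has not moved. Next I lower and grip.

Call:
servo_tool:
  rows:
    - [0,0,0,0,0,0.2,87]
    - [0,0,0,0,0,0.3,87]
    - [0,0,0,0,0,0.3,87]
    - [0,0,0,0,0,0.3,38]
    - [0,0,0,0,0,0.3,38]
    - [0,0,0,0,0,0.3,38]
    - [0,0,0,0,0,0.3,38]
    - [0,0,0,0,0,0.3,38]

```text
t: 2.9
ee_pos: [404.8, 218.9, 2.8]
orientation: [-1.957, -2.457, 0.0]
ft_force: [-1.9, 0.0, 1.1]
width: 40.9
grasp_force: 1.0
```

```bash
python3 - <<'E'
from h import *
im,d=save('top','t2')
hsv=cv2.cvtColor(im,cv2.COLOR_RGB2HSV)
m=((hsv[:,:,1]<45)&(hsv[:,:,2]>185)).astype(np.uint8); m[:,:208]=0;m[:,255:]=0;m[:185]=0;m[215:]=0
c=max(cv2.findContours(m,0,2)[0],key=cv2.contourArea).reshape(-1,2)
w=world('top',c,15)[:,:2].astype(np.float32);r=cv2.minAreaRect(w);print(r,cv2.boxPoints(r))
die=np.array([628,27.3]);a=np.deg2rad(7.6);u=np.array([np.sin(a),-np.cos(a)])
print(ctrl.get_obs()['ee_pos'],ctrl.get_obs()['grasp_force'],ctrl.get_obs()['width'])
for bx in(-160,-130,0,25):
    t=die+u*(bx-86); print(bx,t.round(1),row([*t,3],7.6))
E
```

```text
((429.4211730957031, 110.77344512939453), (38.44963836669922, 149.94992065429688), 12.442586898803711) [[394.49368  179.84523 ]
 [426.8021    33.417267]
 [464.34866   41.70166 ]
 [432.04025  188.12962 ]]
[404.69742131 218.82737113   2.77782073] 29.994662404060364 39.595887291750465
-160 [595.5 271.1] (array([-0.0003,  0.    ,  0.062 ]), array([ 0.0416,  0.9882, -0.0016]))
-130 [599.4 241.4] (array([-0.0003,  0.    ,  0.062 ]), array([-0.1078,  0.9743, -0.0016]))
0 [616.6 112.5] (array([-0.0003,  0.    ,  0.062 ]), array([-0.755 ,  0.9139, -0.0016]))
25 [619.9  87.8] (array([-0.0003,  0.    ,  0.062 ]), array([-0.8794,  0.9023, -0.0016]))
```

Gripped at 30 N, width 39.6 mm. I draw the bar back a little before going across, so its nose clears the bridge.

Call:
servo_tool:
  rows:
    - [0,0,0.03,0.2,0.15,0,38]
    - [0,0,0.06,0.2,0.35,0,38]
    - [0,0,0.062,0.2,0.55,0,38]
    - [0,0,0.062,0.2,0.75,0,38]
    - [0,0,0.062,0.18,0.9,0,38]
    - [0,0,0.062,0.12,0.988,0,38]
    - [0,0,0.062,0.042,0.988,0,38]
    - [0,0,0.062,0.042,0.988,0,38]

```text
t: 3.95
ee_pos: [595.2, 269.4, 2.5]
orientation: [2.07, 2.363, -0.002]
ft_force: [1.7, -1.0, -1.2]
width: 39.8
grasp_force: 29.9
```

```bash
python3 - <<'E'
from h import *
im,d=save('top','t3',(150,95,310,215),5)
o=ctrl.get_obs();print(o['ee_pos'],o['ft_force'],o['width'],o['grasp_force'])
hsv=cv2.cvtColor(im,cv2.COLOR_RGB2HSV)
m=((hsv[:,:,1]<45)&(hsv[:,:,2]>185)).astype(np.uint8); m[:,:180]=0;m[:,238:]=0;m[:110]=0;m[160:]=0
c=max(cv2.findContours(m,0,1)[0],key=cv2.contourArea).reshape(-1,2)
w=world('top',c,15)[:,:2].astype(np.float32);r=cv2.minAreaRect(w);print(r,cv2.boxPoints(r))
E
```

```text
[594.87228947 269.87420383   2.43903077] [ 0.92259877 -0.96408863 -1.10298429] 40.07579617832642 29.86195743083954
((608.7996215820312, 160.12661743164062), (38.895198822021484, 152.89627075195312), 6.890111923217773) [[580.32135  233.6896  ]
 [598.66364   81.897545]
 [637.2779    86.56363 ]
 [618.9356   238.35568 ]]
```

View pics/t3.png

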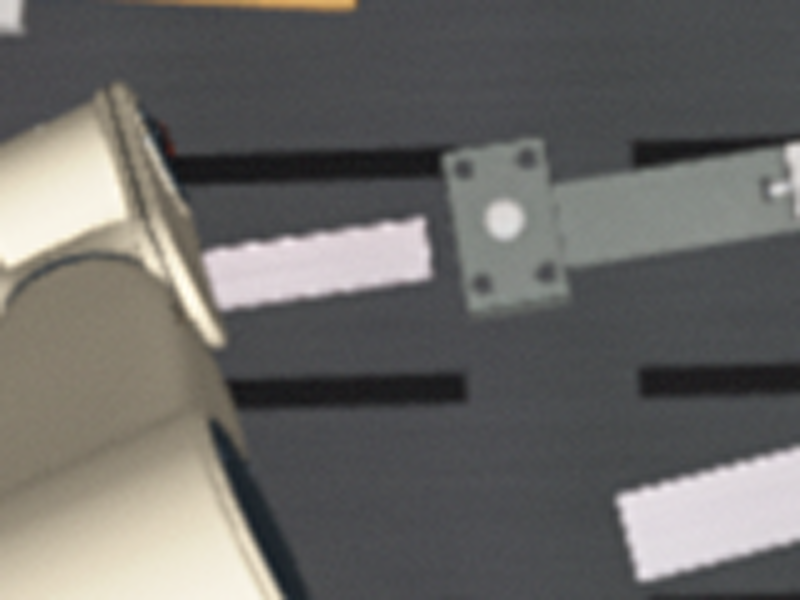

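The bar lies just short of the mouth: nose at crop (432,248), bridge at (505,225), stub at (504,220). It looks slightly low of the axis. I check the centre line with the stub, the bolt heads and the screw.

```bash
python3 - <<'E'
from h import *
z=np.load('pics/t3.npz');im=z['im'];g=cv2.cvtColor(im,cv2.COLOR_RGB2GRAY).astype(float)
def cen(x0,y0,x1,y1,dark):
    s=g[y0:y1,x0:x1]; w=np.clip((90-s) if dark else (s-185),0,None)
    v,u=np.mgrid[y0:y1,x0:x1]; return [(w*u).sum()/w.sum(),(w*v).sum()/w.sum()]
st=cen(245,133,257,146,False); print('stub',st,world('top',[st],60))
b=[]
for cx,cy in((464,168),(527,158),(482,284),(546,273)):
    x,y=150+cx/5,95+cy/5; x,y=int(round(x)),int(round(y)); s=g[y-3:y+4,x-3:x+4]; w=np.clip(125-s,0,None); v,u=np.mgrid[y-3:y+4,x-3:x+4]
    b.append([(w*u).sum()/w.sum(),(w*v).sum()/w.sum()])
W=world('top',b,55);print(W.round(1),W.mean(0))
# bar edges by column, strip edges subpixel
def edges(cols,lo,hi,mid,zz):
    T=[];B=[]
    for u in cols:
        col=g[lo:hi,u]; i=np.where(col>mid)[0]; a,e=i[0],i[-1]
        T.append((u,lo+a-(col[a]-mid)/(col[a]-col[a-1]))); B.append((u,lo+e+(col[e]-mid)/(col[e]-col[e+1])))
    for q in(T,B):
        w=world('top',q,zz); k=np.polyfit(w[:,1],w[:,0],1); print(zz,'x=%.4f*y+%.1f'%tuple(k))
edges(range(196,234),130,165,150,15); edges(range(268,298),115,155,125,1)
# bridge top edges
row_=g[142,225:275];print(row_.astype(int).tolist())
# scene cross-check: stub
im2,d2=save('scene','s3')
E
```

```text
stub [np.float64(250.46725860155382), np.float64(138.55049944506104)] [[627.09769976  28.22371596  60.        ]]
[[6.638e+02 5.540e+01 5.500e+01]
 [6.701e+02 1.140e+01 5.500e+01]
 [5.841e+02 4.580e+01 5.500e+01]
 [5.913e+02 4.000e-01 5.500e+01]] [627.35242444  28.28852582  55.        ]
15 x=-0.1187*y+649.0
15 x=-0.1185*y+606.8
1 x=-0.1336*y+659.9
1 x=-0.1285*y+604.5
[213, 211, 211, 212, 212, 212, 215, 214, 214, 192, 127, 77, 70, 75, 72, 78, 109, 134, 134, 134, 134, 134, 134, 151, 174, 187, 186, 172, 146, 131, 132, 134, 136, 135, 136, 132, 124, 122, 131, 137, 138, 135, 138, 135, 136, 136, 138, 135, 136, 137]
```

The axis passes through (627.4, 28.2) with slope 0.133. The bar is 0.8° short in yaw. I correct that and feed in gently.

Call:
servo_tool:
  rows:
    - [0,0,-0.009,0,0.002,0,38]
    - [0,0,-0.009,-0.06,0.002,0,38]
    - [0,0,-0.009,-0.12,0.002,0,38]
    - [0,0,-0.009,-0.17,0.002,0,38]
    - [0,0,-0.009,-0.22,0.002,0,38]
    - [0,0,-0.009,-0.26,0.002,0,38]
    - [0,0,-0.009,-0.3,0.002,0,38]
    - [0,0,-0.009,-0.3,0.002,0,38]

```text
t: 5.05
ee_pos: [604.0, 211.1, 2.6]
orientation: [2.053, 2.377, -0.001]
ft_force: [-0.7, -0.3, -3.0]
width: 39.9
grasp_force: 29.9
```

Call:
servo_tool:
  rows:
    - [0,0,0,-0.06,-0.001,0,38]
    - [0,0,0,-0.14,-0.002,0,38]
    - [0,0,0,-0.22,-0.003,0,38]
    - [0,0,0,-0.3,-0.004,0,38]
    - [0,0,0,-0.38,-0.005,0,38]
    - [0,0,0,-0.46,-0.006,0,38]
    - [0,0,0,-0.53,-0.007,0,38]
    - [0,0,0,-0.58,-0.008,0,38]
    - [0,0,0,-0.6,-0.008,0,38]
    - [0,0,0,-0.6,-0.008,0,38]

```text
t: 6.3
ee_pos: [619.9, 92.7, 2.6]
orientation: [2.053, 2.378, -0.0]
ft_force: [-0.3, -0.8, -2.3]
width: 39.7
grasp_force: 29.9
```

```bash
cat > meas.py <<'E'
from h import *
import sys
im,d=save('top',sys.argv[1],(150,95,310,215),5)
g=cv2.cvtColor(im,cv2.COLOR_RGB2GRAY).astype(float)
m=np.zeros(g.shape,np.uint8); m[118:150,262:300]=(g>188)[118:150,262:300]
for c in cv2.findContours(m,0,1)[0]:
    if cv2.contourArea(c)>15:
        w=world('top',c.reshape(-1,2),15)[:,:2].astype(np.float32); print(cv2.boxPoints(cv2.minAreaRect(w)).round(1).tolist())
o=ctrl.get_obs();print(o['ee_pos'].round(1),o['ft_force'].round(1),o['width'],o['grasp_force'])
E
python3 meas.py t4
```

```text
[[614.7000122070312, -11.699999809265137], [626.0, -93.0], [664.4000244140625, -87.69999694824219], [653.0999755859375, -6.300000190734863]]
[619.9  93.    2.6] [-0.2 -0.8 -3.2] 39.8871784811783 29.879603683948517
```

View pics/t4.png

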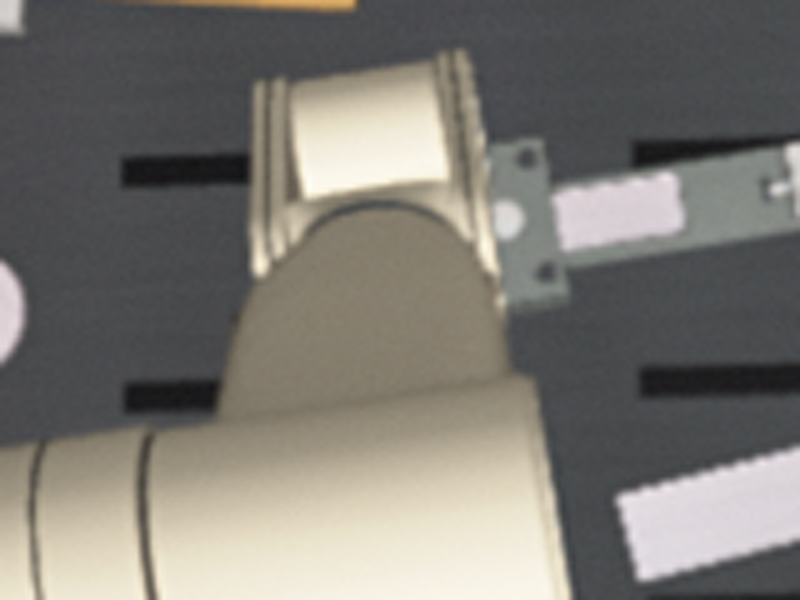

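The nose is through, 85 mm beyond the exit face (crop (685,200)), straight and centred. I release, lift and go over to the nose.

Call:
servo_tool:
  rows:
    - [0,0,0,0,0,0,70]
    - [0,0,0,0,0,0,87]
    - [0,0,0,0,0,0,87]
    - [0,0,0,0,0,0,87]
    - [0,0,0,0,0,0,87]
    - [0,0,0,0,0,-0.2,87]
    - [0,0,0,0,0,-0.45,87]
    - [0,0,0,0,0,-0.5,87]
    - [0,0,0,0,0,-0.5,87]

```text
t: 7.48
ee_pos: [620.1, 93.1, 103.1]
orientation: [2.052, 2.377, 0.001]
ft_force: [0.6, -0.2, 0.1]
width: 86.8
grasp_force: 0.0
```

```bash
python3 meas.py t5; python3 -c "
from h import *
print(row([641.5,-62.6,90],7.8),row([641.5,-62.6,3],7.8))"
```

```text
[[614.7000122070312, -11.699999809265137], [626.2999877929688, -94.80000305175781], [664.7000122070312, -89.5], [653.0999755859375, -6.300000190734863]]
[619.3  93.  101.9] [-1. -1. -0.] 86.71764749042696 0.0
(array([-0.0007, -0.    ,  0.0069]), array([-0.7856, -0.0036,  0.0597])) (array([-0.0007, -0.    ,  0.0069]), array([-0.7856, -0.0032,  0.4947]))
```

Call:
servo_tool:
  rows:
    - [0,0,0.006,-0.3,-0.001,0,87]
    - [0,0,0.006,-0.6,-0.002,0,87]
    - [0,0,0.006,-0.785,-0.003,0,87]
    - [0,0,0.006,-0.785,-0.003,0,87]
    - [0,0,0.006,-0.785,-0.003,0.2,87]
    - [0,0,0.006,-0.785,-0.003,0.4,87]
    - [0,0,0.006,-0.785,-0.003,0.495,87]
    - [0,0,0.006,-0.785,-0.003,0.495,87]

```text
t: 8.52
ee_pos: [641.5, -61.3, 2.3]
orientation: [-2.061, -2.368, 0.002]
ft_force: [-0.0, -0.5, 0.8]
width: 86.9
grasp_force: 0.0
```

Call:
servo_tool:
  rows:
    - [0,0,0,0,0,0,50]
    - [0,0,0,0,0,0,44]
    - [0,0,0,0,0,0,38]
    - [0,0,0,0,0,0,38]
    - [0,0,0,0,0,0,38]
    - [0,0,0,0,0,0,38]
    - [0,0,0,0,0,0,38]

```text
t: 9.4
ee_pos: [641.9, -62.5, 3.7]
orientation: [-2.063, -2.369, 0.001]
ft_force: [-1.8, 0.1, 2.5]
width: 39.6
grasp_force: 30.0
```

```bash
python3 - <<'E'
from h import *
im,d=save('top','t6',(240,95,340,170),8)
o=ctrl.get_obs();print(o['ee_pos'].round(1),o['ft_force'].round(1),o['width'],o['grasp_force'])
z=np.load('pics/top0.npz')['im']
g=cv2.cvtColor(z,cv2.COLOR_RGB2GRAY).astype(int)
print(g[126:140,298:314])
# screw tip profile along die axis at z=17 (head top)
u=np.array([.1323,-.9912]);c=np.array([627.4,28.2])
G=g.astype(np.float32)
for off in(0,2,4):
  P=[[*(c+u*s+off*np.array([.9912,.1323])),13] for s in range(160,216,2)]
  q=proj('top',P).astype(np.float32)
  print(off,cv2.remap(G,q[:,0].copy(),q[:,1].copy(),1).astype(int).ravel().tolist())
E
```

```text
[642.  -62.5   3.8] [-2.9 -0.3  3.4] 39.64880058021973 30.001225769519806
[[152 152 156 156 159 160 156 150 151 203 237 236 235 235 214 173]
 [158 158 160 158 158 156 157 151 146 179 224 233 235 234 223 186]
 [159 158 157 158 157 157 158 154 141 151 203 233 234 235 233 199]
 [159 157 157 155 154 151 158 154 138 133 190 233 235 236 237 209]
 [156 158 157 149 133 132 148 154 144 142 200 235 235 235 235 199]
 [159 159 157 143 113 113 156 182 185 180 206 234 235 236 233 202]
 [159 161 160 152 124 134 202 235 231 207 198 221 233 235 235 222]
 [162 161 160 156 129 137 201 226 207 178 169 207 234 235 237 237]
 [159 160 160 155 131 123 153 174 165 147 145 197 233 235 238 242]
 [161 161 162 159 149 137 148 155 155 145 142 194 234 236 238 240]
 [162 162 159 160 158 156 159 159 157 152 149 204 240 239 237 233]
 [166 162 159 158 159 160 161 160 162 151 148 195 238 237 224 205]
 [165 164 162 160 160 159 159 159 160 156 143 165 195 195 187 176]
 [164 163 164 164 162 160 160 160 161 159 155 160 165 158 155 151]]
0 [159, 160, 160, 160, 160, 160, 160, 158, 155, 140, 129, 133, 152, 191, 213, 230, 227, 223, 211, 204, 199, 208, 222, 229, 233, 234, 235, 234]
2 [160, 160, 160, 161, 161, 160, 160, 158, 154, 140, 125, 130, 144, 182, 209, 222, 220, 215, 202, 193, 198, 211, 226, 233, 234, 235, 235, 234]
4 [159, 159, 159, 160, 160, 160, 160, 158, 152, 139, 122, 123, 128, 157, 178, 190, 192, 189, 182, 177, 192, 209, 226, 234, 234, 235, 235, 234]
```

View pics/t6.png

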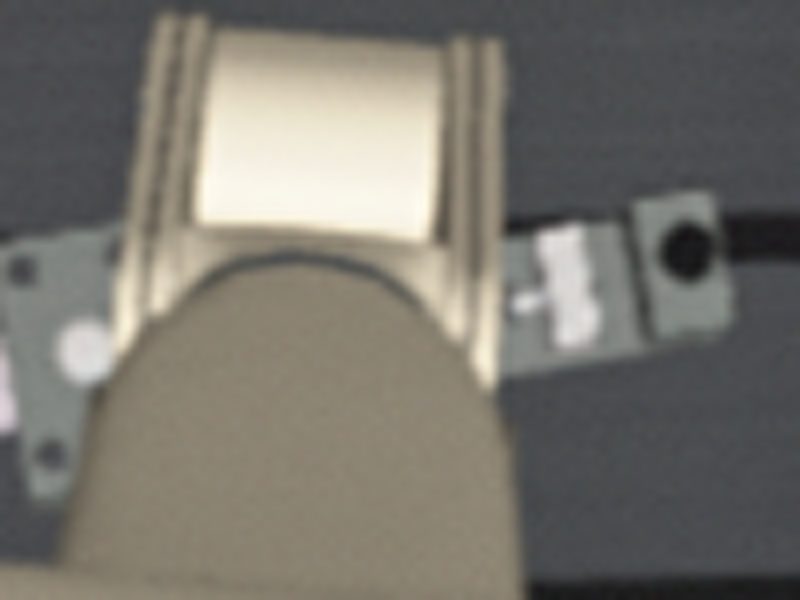

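The bar is gripped at the nose again (30 N). The dark screw head's front is at about 177 mm along the die axis and the nose at about 120 mm. I draw 47 mm, then creep.

Call:
servo_tool:
  rows:
    - [0,0,0,-0.04,0,0,38]
    - [0,0,0,-0.09,0,0,38]
    - [0,0,0,-0.14,0,0,38]
    - [0,0,0,-0.18,-0.001,0,38]
    - [0,0,0,-0.21,-0.001,0,38]
    - [0,0,0,-0.235,-0.001,0,38]
    - [0,0,0,-0.235,-0.001,0,38]
    - [0,0,0,-0.235,-0.001,0,38]

```text
t: 10.45
ee_pos: [648.6, -109.2, 3.8]
orientation: [2.063, 2.368, -0.0]
ft_force: [-1.1, 0.1, 4.6]
width: 39.7
grasp_force: 30.0
```

Call:
servo_tool:
  rows:
    - [0,0,0,-0.005,0,0,38]
    - [0,0,0,-0.01,0,0,38]
    - [0,0,0,-0.01,0,0,38]

```text
t: 10.82
ee_pos: [648.7, -110.3, 3.8]
orientation: [-2.063, -2.368, -0.001]
ft_force: [-2.4, 4.2, 4.0]
width: 39.6
grasp_force: 30.0
```

```bash
python3 - <<'E'
from h import *
im,d=save('top','t7',(240,95,340,170),8)
u=np.array([.1323,-.9912]);c=np.array([627.4,28.2])
G=cv2.cvtColor(im,cv2.COLOR_RGB2GRAY).astype(np.float32)
P=[[*(c+u*s),13] for s in range(160,216,2)]
q=proj('top',P).astype(np.float32)
print(cv2.remap(G,q[:,0].copy(),q[:,1].copy(),1).astype(int).ravel().tolist())
for i in range(6):
  if i: ctrl.get_image('scene')
  o=ctrl.get_obs();print(o['ee_pos'].round(2),o['ft_force'].round(2))
E
```

```text
[133, 133, 133, 133, 133, 134, 134, 133, 132, 133, 134, 134, 134, 133, 133, 134, 133, 130, 128, 125, 121, 127, 140, 160, 179, 179, 181, 184]
[ 648.72 -110.3     3.74] [-1.6   5.52  4.84]
[ 648.76 -110.28    3.76] [-2.09  4.91  4.39]
[ 648.75 -110.31    3.75] [-2.24  5.03  3.93]
[ 648.73 -110.31    3.75] [-0.97  5.28  5.22]
[ 648.74 -110.31    3.75] [-1.81  5.09  3.83]
[ 648.74 -110.31    3.77] [-2.09  5.29  3.99]
```

About 5 N resists and the tool lags. This may be the screw head, but it came a few mm earlier than expected, so I check from the scene view.

```bash
python3 - <<'E'
from h import *
im,d=save('scene','s8',(215,205,335,285),6)
u=np.array([.1323,-.9912]);c=np.array([627.4,28.2])
for s in(35,165,171,177,195): print(s,((proj('scene',[[*(c+u*s),15]])[0]-[215,205])*6).round())
E
```

```text
35 [488. 155.]
165 [285. 269.]
171 [275. 275.]
177 [265. 281.]
195 [234. 298.]
```

View pics/s8.png

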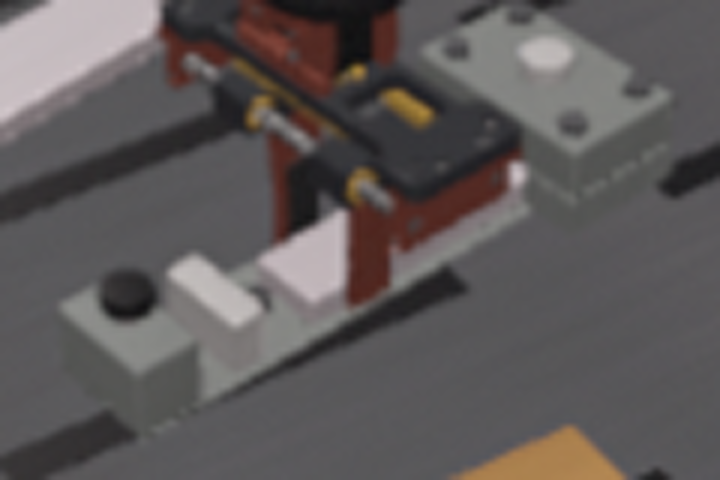

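```bash
python3 - <<'E'
from h import *
u=np.array([.1323,-.9912]);c=np.array([627.4,28.2]);n=np.array([.9912,.1323])
def prof(f,off,z,r,cam='top'):
    G=cv2.cvtColor(np.load(f'pics/{f}.npz')['im'],cv2.COLOR_RGB2GRAY).astype(np.float32)
    q=proj(cam,[[*(c+u*s+off*n),z] for s in r]).astype(np.float32)
    return cv2.remap(G,q[:,0].copy(),q[:,1].copy(),1).astype(int).ravel().tolist()
for o in(-10,0,10): print('nose',prof('t5',o,15,range(112,132,1)))
print('head from 168',prof('top0',0,17,range(168,190)),prof('top0',-4,17,range(168,190)))
# scene: nose and head, now vs at start
for o in(-16,-12,-6,0,6,12): print('scene now',o,prof('s8',o,15,range(160,200,2),'scene'))
for o in(-6,0,6): print('scene start',o,prof('sc0',o,15,range(160,200,2),'scene'))
im=np.load('pics/s8.npz')['im'][240:265,245:272]
cv2.imwrite('pics/s8c.png',cv2.resize(im[:,:,::-1],None,fx=24,fy=24,interpolation=cv2.INTER_CUBIC))
E
```

```text
nose [209, 209, 210, 211, 213, 214, 215, 210, 205, 200, 190, 176, 162, 147, 143, 139, 134, 133, 133, 134]
nose [208, 208, 208, 208, 208, 203, 196, 189, 180, 168, 157, 145, 139, 135, 131, 129, 130, 132, 133, 134]
nose [210, 211, 211, 212, 213, 214, 214, 207, 200, 194, 182, 168, 153, 142, 138, 135, 131, 130, 131, 131]
head from 168 [160, 160, 160, 160, 160, 159, 157, 156, 153, 144, 136, 128, 129, 131, 133, 139, 158, 176, 195, 208, 217, 226] [160, 160, 160, 160, 159, 158, 156, 155, 148, 141, 134, 130, 128, 128, 127, 139, 152, 169, 181, 190, 199, 209]
scene now -16 [143, 146, 153, 145, 137, 126, 115, 114, 117, 120, 119, 118, 120, 124, 137, 156, 173, 181, 185, 186]
scene now -12 [181, 180, 180, 180, 173, 155, 140, 132, 132, 135, 136, 135, 135, 139, 150, 163, 176, 182, 184, 186]
scene now -6 [184, 185, 185, 183, 173, 156, 137, 128, 126, 130, 131, 127, 125, 128, 147, 168, 180, 182, 184, 185]
scene now 0 [184, 184, 185, 185, 174, 156, 136, 123, 119, 114, 103, 92, 85, 103, 136, 163, 178, 183, 185, 185]
scene now 6 [185, 185, 186, 184, 176, 158, 138, 126, 120, 114, 105, 90, 85, 95, 131, 165, 177, 183, 184, 185]
scene now 12 [185, 185, 185, 184, 173, 157, 139, 127, 123, 125, 130, 124, 113, 95, 95, 128, 148, 161, 167, 167]
scene start -6 [140, 141, 141, 141, 141, 142, 142, 142, 142, 141, 137, 132, 130, 133, 151, 172, 185, 187, 189, 190]
scene start 0 [140, 140, 140, 140, 141, 141, 142, 142, 139, 133, 116, 100, 89, 107, 140, 168, 183, 187, 189, 189]
scene start 6 [139, 139, 139, 140, 141, 141, 141, 141, 140, 134, 121, 102, 91, 98, 134, 169, 182, 188, 189, 190]
```

View pics/s8c.png

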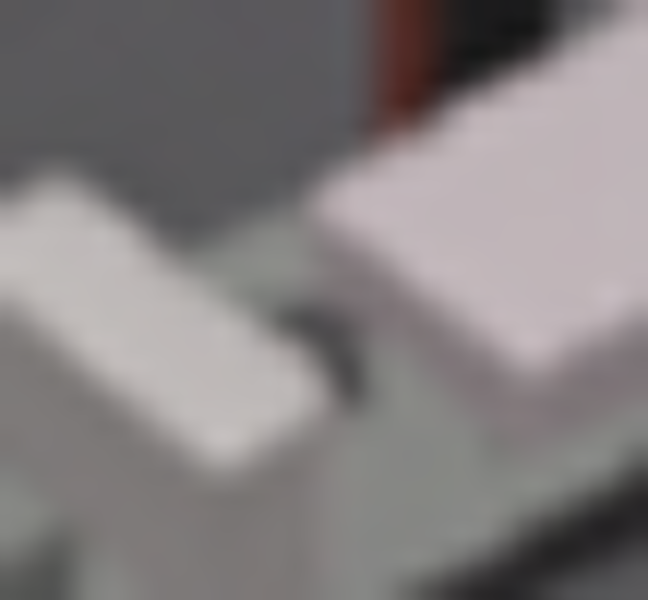

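The crop shows a few mm of bench still visible between the bar's end face (400,330) and the dark head (350,360). So the 5 N is likely friction, not the head. I creep on in small steps and watch the force.

Call:
servo_tool:
  rows:
    - [0,0,0,-0.002,0,0,38]
    - [0,0,0,-0.004,0,0,38]
    - [0,0,0,-0.004,0,0,38]

```text
t: 11.55
ee_pos: [648.9, -111.1, 3.8]
orientation: [-2.063, -2.368, -0.001]
ft_force: [-2.0, 4.9, 4.6]
width: 39.9
grasp_force: 30.0
```

Moved the full 0.8 mm at constant force, so it is friction. I keep creeping.

Call:
servo_tool:
  rows:
    - [0,0,0,-0.003,0,0,38]
    - [0,0,0,-0.006,0,0,38]
    - [0,0,0,-0.008,0,0,38]
    - [0,0,0,-0.008,0,0,38]

```text
t: 12.05
ee_pos: [649.1, -112.7, 3.8]
orientation: [-2.063, -2.368, -0.001]
ft_force: [-1.0, 4.8, 4.7]
width: 39.7
grasp_force: 30.0
```

Call:
servo_tool:
  rows:
    - [0,0,0,-0.003,0,0,38]
    - [0,0,0,-0.005,0,0,38]
    - [0,0,0,-0.005,0,0,38]

```text
t: 12.42
ee_pos: [649.2, -113.7, 3.8]
orientation: [-2.063, -2.368, -0.001]
ft_force: [-1.6, 6.1, 5.0]
width: 39.8
grasp_force: 30.0
```

Call:
servo_tool:
  rows:
    - [0,0,0,-0.003,0,0,38]
    - [0,0,0,-0.005,0,0,38]
    - [0,0,0,-0.005,0,0,38]

```text
t: 12.8
ee_pos: [649.3, -114.6, 3.7]
orientation: [-2.063, -2.368, -0.001]
ft_force: [-1.4, 5.2, 4.2]
width: 39.7
grasp_force: 30.0
```

Call:
servo_tool:
  rows:
    - [0,0,0,-0.003,0,0,38]
    - [0,0,0,-0.005,0,0,38]
    - [0,0,0,-0.005,0,0,38]

```text
t: 13.18
ee_pos: [649.5, -115.6, 3.7]
orientation: [-2.063, -2.368, -0.001]
ft_force: [-1.2, 5.2, 4.7]
width: 40.0
grasp_force: 30.0
```

Call:
servo_tool:
  rows:
    - [0,0,0,-0.0025,0,0,38]
    - [0,0,0,-0.0025,0,0,38]

```text
t: 13.42
ee_pos: [649.5, -116.1, 3.7]
orientation: [-2.063, -2.369, -0.001]
ft_force: [-1.6, 4.6, 3.6]
width: 39.8
grasp_force: 30.0
```

Call:
servo_tool:
  rows:
    - [0,0,0,-0.003,0,0,38]
    - [0,0,0,-0.003,0,0,38]

```text
t: 13.68
ee_pos: [649.6, -116.7, 3.8]
orientation: [-2.063, -2.368, -0.001]
ft_force: [-1.8, 5.2, 4.6]
width: 39.5
grasp_force: 30.0
```

Call:
servo_tool:
  rows:
    - [0,0,0,-0.003,0,0,38]
    - [0,0,0,-0.003,0,0,38]

```text
t: 13.92
ee_pos: [649.8, -117.3, 3.7]
orientation: [-2.063, -2.368, -0.001]
ft_force: [-1.5, 5.7, 4.6]
width: 39.7
grasp_force: 30.0
```

```bash
cat > prof.py <<'E'
from h import *
import sys
save('scene',sys.argv[1])
u=np.array([.1323,-.9912]);c=np.array([627.4,28.2]);n=np.array([.9912,.1323])
G=cv2.cvtColor(np.load(f'pics/{sys.argv[1]}.npz')['im'],cv2.COLOR_RGB2GRAY).astype(np.float32)
for off in(-12,0,6):
    q=proj('scene',[[*(c+u*s+off*n),15] for s in range(160,200,2)]).astype(np.float32)
    print(off,cv2.remap(G,q[:,0].copy(),q[:,1].copy(),1).astype(int).ravel().tolist())
print(ctrl.get_obs()['ft_force'])
E
python3 prof.py s9
```

```text
-12 [179, 177, 177, 179, 181, 181, 183, 183, 167, 150, 138, 132, 134, 138, 149, 163, 175, 181, 184, 185]
0 [184, 184, 184, 184, 184, 185, 186, 183, 168, 144, 116, 94, 83, 102, 136, 163, 179, 183, 185, 185]
6 [184, 184, 184, 185, 185, 186, 186, 184, 173, 148, 119, 93, 84, 94, 130, 164, 177, 183, 185, 186]
[-1.61170629  5.40849786  4.58709319]
```

The bar follows and the stop is unmoved. The nose is now at the head, so I use fine steps.

Call:
servo_tool:
  rows:
    - [0,0,0,-0.003,0,0,38]
    - [0,0,0,-0.003,0,0,38]

```text
t: 14.22
ee_pos: [649.9, -118.0, 3.8]
orientation: [-2.063, -2.368, -0.001]
ft_force: [-1.3, 4.7, 4.8]
width: 39.6
grasp_force: 30.0
```

Call:
servo_tool:
  rows:
    - [0,0,0,-0.003,0,0,38]
    - [0,0,0,-0.003,0,0,38]

```text
t: 14.48
ee_pos: [649.9, -118.5, 3.7]
orientation: [-2.063, -2.368, -0.001]
ft_force: [-2.3, 4.5, 4.3]
width: 39.8
grasp_force: 30.0
```

Call:
servo_tool:
  rows:
    - [0,0,0,-0.003,0,0,38]
    - [0,0,0,-0.003,0,0,38]

```text
t: 14.72
ee_pos: [650.0, -119.2, 3.8]
orientation: [-2.063, -2.368, -0.001]
ft_force: [-1.8, 4.3, 3.8]
width: 40.0
grasp_force: 30.0
```

Call:
servo_tool:
  rows:
    - [0,0,0,-0.003,0,0,38]
    - [0,0,0,-0.003,0,0,38]

```text
t: 14.98
ee_pos: [650.1, -119.7, 3.8]
orientation: [-2.063, -2.368, -0.001]
ft_force: [-1.2, 4.2, 3.2]
width: 39.6
grasp_force: 30.0
```

Call:
servo_tool:
  rows:
    - [0,0,0,-0.003,0,0,38]
    - [0,0,0,-0.003,0,0,38]

```text
t: 15.22
ee_pos: [650.1, -120.3, 3.7]
orientation: [-2.063, -2.369, -0.001]
ft_force: [-1.7, 5.6, 4.5]
width: 39.8
grasp_force: 30.0
```

```bash
python3 prof.py s10
```

```text
-12 [178, 177, 178, 179, 180, 180, 182, 184, 181, 177, 162, 140, 135, 139, 150, 163, 175, 181, 184, 186]
0 [184, 184, 184, 184, 184, 184, 185, 186, 182, 173, 145, 114, 89, 101, 133, 162, 178, 183, 185, 185]
6 [184, 184, 184, 185, 185, 185, 186, 186, 184, 175, 148, 112, 90, 95, 130, 165, 177, 183, 185, 186]
[-1.7985309   4.41648001  4.24310914]
```

Call:
servo_tool:
  rows:
    - [0,0,0,-0.003,0,0,38]
    - [0,0,0,-0.003,0,0,38]

```text
t: 15.52
ee_pos: [650.2, -120.9, 3.7]
orientation: [-2.063, -2.368, -0.001]
ft_force: [-0.7, 4.5, 4.2]
width: 39.4
grasp_force: 30.0
```

Call:
servo_tool:
  rows:
    - [0,0,0,-0.003,0,0,38]
    - [0,0,0,-0.003,0,0,38]

```text
t: 15.78
ee_pos: [650.3, -121.4, 3.8]
orientation: [-2.063, -2.368, -0.001]
ft_force: [-1.8, 5.8, 4.1]
width: 39.6
grasp_force: 30.0
```

Call:
servo_tool:
  rows:
    - [0,0,0,-0.003,0,0,38]
    - [0,0,0,-0.003,0,0,38]

```text
t: 16.02
ee_pos: [650.3, -121.4, 3.7]
orientation: [-2.063, -2.368, -0.001]
ft_force: [-2.3, 7.6, 4.7]
width: 39.8
grasp_force: 30.0
```

Call:
servo_tool:
  rows:
    - [0,0,0,-0.003,0,0,38]
    - [0,0,0,-0.003,0,0,38]

```text
t: 16.27
ee_pos: [650.3, -121.5, 3.7]
orientation: [-2.063, -2.367, -0.002]
ft_force: [-1.5, 10.8, 6.0]
width: 39.9
grasp_force: 30.0
```

Clear contact. The tool stalls at y = -121.4 while the force climbs from 5 to 10.8 N, so about 6 N is on the screw head. I relieve the lag, open and lift.

Call:
servo_tool:
  rows:
    - [0,0,0,0.006,0,0,38]
    - [0,0,0,0.008,0,0,38]
    - [0,0,0,0.008,0,0,87]
    - [0,0,0,0.008,0,0,87]
    - [0,0,0,0.008,0,0,87]
    - [0,0,0,0.008,0,0,87]
    - [0,0,0,0.008,0,-0.15,87]
    - [0,0,0,0.008,0,-0.4,87]
    - [0,0,0,0.008,0,-0.6,87]
    - [0,0,0,0.008,0,-0.6,87]

```text
t: 17.52
ee_pos: [652.7, -122.3, 127.5]
orientation: [2.06, 2.364, 0.005]
ft_force: [0.7, 0.6, 0.1]
width: 87.0
grasp_force: 0.0
```

Call:
servo_tool:
  rows:
    - [0,0,0,0.1,-0.3,-0.2,87]
    - [0,0,0,0.4,-0.6,-0.3,87]
    - [0,0,0,0.6,-0.9,-0.3,87]
    - [0,0,0,0.6,-1,-0.3,87]
    - [0,0,0,0.6,-1,-0.3,87]
    - [0,0,0,0.6,-1,-0.3,87]

```text
t: 18.27
ee_pos: [436.3, -30.4, 183.5]
orientation: [2.063, 2.369, 0.0]
ft_force: [0.9, 0.6, -0.2]
width: 86.9
grasp_force: 0.0
```

```bash
python3 prof.py s11; python3 - <<'E'
from h import *
im,d=save('top','t11'); G=cv2.cvtColor(im,cv2.COLOR_RGB2GRAY).astype(float)
m=np.zeros(G.shape,np.uint8); m[115:150,262:305]=(G>180)[115:150,262:305]
m=cv2.morphologyEx(m,cv2.MORPH_OPEN,np.ones((5,5)))
c=max(cv2.findContours(m,0,1)[0],key=cv2.contourArea).reshape(-1,2)
r=cv2.minAreaRect(world('top',c,15)[:,:2].astype(np.float32)); ct=np.array(r[0]); print(r)
u=np.array([.1323,-.9912]);n=np.array([.9912,.1323]); print('y off die',(ct-[627.4,28.2])@n,'x',(ct-[627.4,28.2])@u)
E
```

```text
-12 [185, 184, 184, 184, 185, 184, 186, 188, 185, 182, 170, 149, 136, 135, 151, 167, 180, 186, 188, 189]
0 [188, 188, 188, 188, 188, 188, 189, 189, 185, 176, 150, 120, 94, 104, 137, 166, 182, 187, 189, 189]
6 [188, 188, 188, 189, 189, 189, 189, 189, 188, 180, 157, 123, 98, 98, 133, 168, 181, 187, 189, 190]
[ 1.10158659 -0.06286563 -1.24591845]
((644.5490112304688, -79.5821533203125), (41.2464485168457, 145.2708282470703), 8.266530990600586)
y off die 2.7385210473633013 x 109.10248455688476
```

The bar lies flat, about 0.7° off the axis and about 3 mm or less off the centre line, with its end at the head. The stop's profile is unchanged, so I hand in.

```bash
python3 -c "
from workcell import ctrl
print(ctrl.close_job())"
```

```text
the job is handed in; nothing more can be done
None
```

I fed the narrow bar through the bridge, let go, took it again by the nose and drew it on until it bore on the screw head at about 6 N; the last images show it flat with its end at the head and the stop unmoved, and I handed the job in at about 18 s (no verdict was returned).

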